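Load the red reference tile on the microscope

ROBOT

A 6-joint arm with a two-finger parallel gripper is mounted at the origin on the work surface. World frame = base frame: x ahead of the robot, y to its left, z up, the work surface at z = 0. Lengths are in mm, angles in degrees, forces in N, time in s.
With the tool pointing down it reaches from about 300 to 850 mm from the base axis. Payload 4.2 kg.
Tool frame: the origin (TCP) lies at the very end of the fingers, on their centre line; the grasp point (between the pads) lies 19 mm behind it (env.grip_point_offset is the distance from the TCP to the grasp point, in mm); z points along the fingers, y is the line along which they close (so a half turn about z gives the same grasp; the last joint's range is limited). The gripper opens to 91 mm and grips with 3 to 60 N. Pads are 32 mm wide; open, the fingers measure 118 mm over their backs; the gripper's body (76 mm by 178 mm) begins 60 mm behind the grasp point.
Start: joints at [-68.812, 18.312, 89.639, -0, 72.044, -1.146], TCP at [218.506, -531.882, 213.976] pointing down, gripper open.
Joint ranges: [-177.97, 177.97], [-48.28, 115.42], [12.27, 149.76], [-77.06, 257.06], [2.81, 150.46], [-146.56, 146.56]. Speed limits (degrees/s): [147.25, 147.25, 180, 180, 180, 180].

INTERFACE

Orientations are given as [roll, pitch, yaw] about the fixed x, y, z axes, in that order (R = Rz(yaw) Ry(pitch) Rx(roll)).
In Python, from workcell import env gives the robot as it stands. The module is installed in compiled form; this text tells all that it offers.
- The arm moves only by the tool arm_command, never from a script. Its argument "rows" is a list of rows, each an object with "delta_pos": the shift along the tool's x, y, z in mm, a list of three; "roll": the turn about the tool's z in units of 5 degrees (1.0 is 5 degrees); "jaw": the opening in per cent of the stroke, from 0 (shut) to 100 (fully open). A call has 1 to 20 rows; each row is the pose to reach, as a shift and turn from the pose commanded when the call began, along the tool's axes at that moment; what a row does not reach only later rows make up. A row lasts 1/12 s, in which the tool goes at most 41.7 mm and 7.16 degrees, less where a joint would pass 70% of its speed; a pose out of reach is approached as far as the arm can. A call with a gripper value outside its range is refused whole. The fingers move at their own pace and stop on an object; "squeeze" is the grip in N (left out, the last holds). Time passes only in rows, so rows that repeat a pose let the fingers close. It gives the time, the measured TCP pose, the force, the opening and the grip force at its end, in the units of the state.
- env.state(): the state, without advancing time (a new reading comes with each control period).
- env.grab_frame(name): name is "side" or "top" or "wrist"; returns a dict with "img" (384x512x3 uint8, blue, green, red), "z_map" (384x512 float32, mm along the optical axis (not along the pixel's ray), 0 where there is no reading), "fov_y" (degrees; the focal length in pixels is half the picture's height over the tangent of half this angle, whatever the lens; pixels are square), "cx", "cy" (the principal point, pixels), "dist" ([k1, k2, p1, p2, k3] as OpenCV has them; the pictures are not rectified), "R" (3x3) and "t" (3): a world point X has camera coordinates R X + t; the wrist camera has in their place "T_tool_cam" (4x4, takes a point from camera to tool coordinates, whose origin is the TCP and whose axes are the flange's). Camera axes: x right, y down, z forward; pixel columns grow to the right and rows downward; lengths in mm; the calibration is good to about 2 mm. A picture is of the moment at which its call begins: read the wrist's pose just before it.
- env.job_done(): hands the job in; it is judged then, once.
The state is a dict: "time_s": time; "qpos": joint angles; "qvel": joint speeds; "effort": joint torques, N m; "ee_pos": TCP position; "ee_rot": TCP orientation; "force": force on the tool from outside, world axes, zero at the start; "torque": the same for the moment, N m; "gripper_width": finger opening in mm; "gripper_force": force on a finger pad.
Only numpy, scipy, OpenCV 4.12 (cv2) and the standard library are available. Lean on these libraries where they do the work, as an engineer would, in place of code of your own. Each camera call takes 0.05 s, during which the arm holds its last target. There are 200 camera calls.

TASK

The microscope is to be colour-checked on red before the painting is examined: take the red reference tile out of the storage rack and seat it in the nest on the microscope stand, glazed side up and lying flat, fully down in the pocket, then let go of it. Handle the tile by its holder, never pressing on the sunken glazed face, and do not drop it; leave the other tiles in their places and do not disturb the other things on the bench.

Things in the scene. Friction and masses are not known exactly. Their poses are not given: they have to be found in the camera images.
- red_tile: loose red tile holder, 65 g, 16 thick (x) x 50 wide (y) x 42 high (z) mm, starting on edge in the rack. Origin: middle of its lower 16 x 50 mm edge, centre 21 mm up its z. Its x points out of the glazed side: flat red back at x=-8 mm, black rim (3 mm deep, 7 mm wide, all round) at x=5..8 mm. From above: a 13 mm red band (back side), a 3 mm black one (glazed side)
- red_glaze: the red tile's glazed ceramic face, fixed in its holder inside the black rim and sunk 2 mm below it; origin and axes as red_tile; surface at x = +6 mm, y -18..18 mm, z 7..35 mm
- red_back (a point): centre of the flat back of the red tile (x = -8 mm, z = 21 mm in the tile's axes); axes as the tile's
- rack: fixed wooden rack 208 (x) x 123 (y) x 45 mm, origin under its centre. 3 lengthwise walls, 5 thick and 45 high, form two lanes 54 wide centred on y=-29.5 and 29.5 mm; in each, 3 cross grooves 20 mm long at x=-66, 0, 66, floor 5 mm up, lands between them 13 mm up. Tiles stand in five grooves, width across the lane (2 mm play each end), glazed side to the rack's +x, tops 47 mm up, 50 mm apart
- nest (a point): centre of the nest's pocket floor, 34 mm above the table, on the fixed microscope stand; z up. Aluminium pocket 53 (x) x 45 mm (y) for a tile lying on its back, either way round; walls 6 mm high, 5 thick. In each x end a finger notch 36 mm wide, open to 20 mm below the pocket floor, starts 21 mm from the centre, so fingers can hold the tile's narrow ends all the way down
- stand: fixed digital microscope on a boom stand; grey base plate 250 (x) x 200 (y) x 12 mm, origin under its centre, axes parallel to the nest's. Nest at x=-55, y=28 mm. Column 25 mm thick, 350 high at x=85, y=-65; boom and microscope head are swung away to -y (x=85, y=-90 to -290, lowest 166 mm up)
- mat: black rubber handling mat, fixed, 130 x 130 mm, 4 mm thick, bare, free for setting a tile down; origin under its centre, top 4 mm above the table
- green_tile: green reference tile, loose, standing on edge in one of the rack's grooves; same make, size and axes as red_tile
- blue_tile: blue reference tile, loose, standing on edge in one of the rack's grooves; same make, size and axes as red_tile
- white_tile: white reference tile, loose, standing on edge in one of the rack's grooves; same make, size and axes as red_tile
- yellow_tile: yellow reference tile, loose, standing on edge in one of the rack's grooves; same make, size and axes as red_tile
- loupe: black magnifier loupe, loose, 38 mm across, 38 mm high, standing; origin under its centre
- colorimeter: white hand-held colour meter, loose, 170 x 62 x 36 mm, lying; origin under its centre
- varnish_jar: amber glass jar with black cap, loose, 50 mm across, 58 mm high; origin under its centre
Things that resemble listed ones, but are neither listed nor needed, are in the scene too. There is more than one size of the red_tile; the job needs the larger.

How it is judged (in metres and radians):
At the end, for the whole second after the job is handed in: The red tile lies released and still in the nest, glazed side up and level within 0.06 rad, its back within 4 mm of the pocket centre sideways and at most 2 mm above the pocket floor, square to the pocket within 0.1 rad; the other four tiles are within 10 mm of their starting places (horizontal distance between red_back and nest below 0.004 m and z of red_back in the frame of nest between -0.003 and 0.002 m and angle between red_tile's own x axis and vertical below 0.06 rad and angle between the y axis of red_tile and the x axis of nest, either way round below 0.1 rad and linear speed of red_tile below 0.01 m/s and distance of each of green_tile, blue_tile, white_tile, yellow_tile from where it was at the start of the episode below 0.01 m); the robot touches nothing.
It fails at once if the fingers press on the sunken glazed face of the red tile (more than 1 N) (contact force between the fingers and red_glaze above 1 N).
It fails at once if the red tile is dropped or flung: it moves faster than 0.6 m/s with no finger on it (linear speed of red_tile above 0.6 m/s and contact force between the fingers and red_tile below 0.05 N).
It fails at once if another tile, the loupe, the colour meter or the jar is shifted by more than 20 mm (distance of any of green_tile, blue_tile, white_tile, yellow_tile, loupe, colorimeter, varnish_jar from where it was at the start of the episode above 0.02 m).
It also fails if it takes over 54 s, if anything falls off the work surface, if the arm or the gripper's body presses on something with over 40 N, if the wrist force passes 120 N, or if a joint passes its speed limit or range.

## Working session

There is one attempt and no reset: what is moved stays moved. The work goes in short steps, Python scripts to look and compute and a tool call to move; the robot and the scene stay as the last step left them, time stands still between calls to the robot, and variables do not carry over. Pictures are saved under pics/ and viewed, at most 13 in all, crops included, and the job is handed in when it is done.

Besides the shell and the picture viewer there is one more tool, called after "Request:" by a JSON object that holds its "op" and its "data", one argument or row to a line. arm_command: Moves the arm, as the interface text tells. Its arguments: {"type":"object","properties":{"rows":{"type":"array"},"squeeze":{"type":"number"}},"required":["rows"]}

```bash
mkdir -p pics
cat > h.py <<'E'
import numpy as np, cv2
from scipy.spatial.transform import Rotation as Ro
from workcell import env
def K(f):
    F=192/np.tan(np.radians(f['fov_y'])/2)
    return np.array([[F,0,f['cx']],[0,F,f['cy']],[0,0,1.]])
def pose(f,s=None):
    "camera->world R, origin"
    if 'T_tool_cam' in f:
        T=np.array(f['T_tool_cam']);Rt=Ro.from_euler('xyz',s['ee_rot'],degrees=True).as_matrix()
        return Rt@T[:3,:3], Rt@T[:3,3]+np.array(s['ee_pos'])
    R=np.array(f['R']);return R.T,-R.T@np.array(f['t'])
def rays(f,px,s=None):
    u=cv2.undistortPoints(np.array(px,float).reshape(-1,1,2),K(f),np.array(f['dist'],float)).reshape(-1,2)
    R,o=pose(f,s);return o,np.c_[u,np.ones(len(u))]@R.T
def onplane(f,px,z,s=None):
    o,d=rays(f,px,s);return o+d*((z-o[2])/d[:,2])[:,None]
def bydepth(f,px,s=None):
    o,d=rays(f,px,s);z=np.array([f['z_map'][int(round(v)),int(round(u))] for u,v in px]);return o+d*z[:,None]
E
python3 - <<'E'
from h import *
s=env.state();print(s['time_s'],s['ee_pos'],s['ee_rot'],s['gripper_width'],env.grip_point_offset)
for n in('top','side'):
    f=env.grab_frame(n);cv2.imwrite(f'pics/{n}0.png',f['img']);print(n,f['fov_y'],pose(f)[1],f['dist'])
np.save
E
```

```text
0.0 [ 218.3226359  -531.38484513  213.0997555 ] [-1.79896550e+02 -2.36090419e-03  2.23347879e+01] 91.15570293906418 18.8
top 47.49469555708925 [ 454.83947516   48.90251263 1220.31573297] [-0.03717991  0.          0.          0.          0.        ]
side 44.02334135602995 [ 85.94987583 508.0559008  745.20732174] [-0.16703934  0.          0.          0.          0.        ]
```

View pics/top0.png

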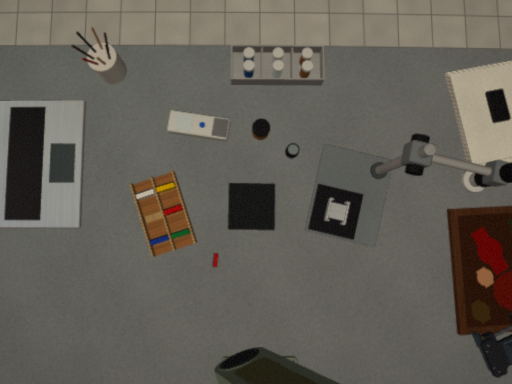

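View pics/side0.png

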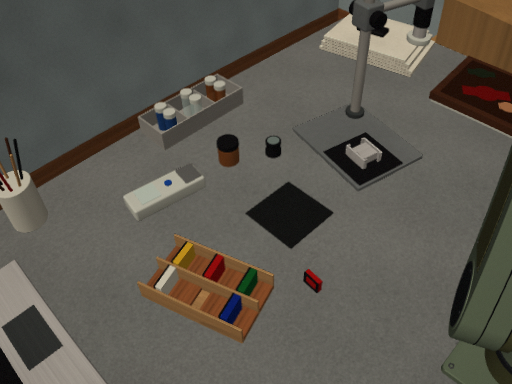

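Top view: the rack is around (163,214), and the nest (white) is at (337,211). Red candidates are the rack tile at (174,210), a loose small red block at (215,260) and red paint at (490,250). The rack tile fits, because it is the larger one and stands in a groove. I'll confirm it in a crop and measure.

Run:
```python
from h import *
f=env.grab_frame('top');g=env.grab_frame('side')
hs=cv2.cvtColor(f['img'],cv2.COLOR_BGR2HSV)
def blobs(m,roi,z,name):
    x0,y0,x1,y1=roi;k=np.zeros_like(m);k[y0:y1,x0:x1]=m[y0:y1,x0:x1]
    for c in cv2.findContours(k,0,1)[0]:
        if cv2.contourArea(c)>20:
            r=cv2.minAreaRect(c);b=onplane(f,cv2.boxPoints(r),z);e=b[1]-b[0];e2=b[2]-b[1]
            print(name,np.round(r[0]),b.mean(0).round(1),np.linalg.norm(e).round(1),np.linalg.norm(e2).round(1),'dir',np.degrees(np.arctan2(e[1],e[0])).round(1))
sat=(hs[...,1]>150)&(hs[...,2]>60)
red=(sat&((hs[...,0]<5)|(hs[...,0]>175))).astype(np.uint8)
blobs(red,(130,170,230,280),47,'red')
for n,a,b in(('yel',20,35),('grn',45,80),('blu',105,130)): blobs((sat&(hs[...,0]>a)&(hs[...,0]<b)).astype(np.uint8),(130,170,200,260),47,n)
w=((hs[...,1]<40)&(hs[...,2]>165)).astype(np.uint8)
blobs(w,(130,170,160,210),47,'wht');blobs(w,(310,190,365,235),40,'nest')
for p in[(134,183),(175,172),(196,243),(154,255)]: print('rack',onplane(f,[p],45).round(0))
print('nest depth',bydepth(f,[(337,211),(320,230),(345,170)]).round(1))
a=cv2.resize(f['img'][165:285,120:240],(560,560),interpolation=2)
cv2.imwrite('pics/c1.png',a)
```

```text
red [215. 260.] [365.3 119.4  47. ] 32.7 9.8 dir -7.8
red [172. 209.] [499.6 234.6  47. ] 49.1 14.5 dir -71.4
yel [165. 187.] [559.8 255.4  47. ] 50.3 17.9 dir -74.5
grn [180. 233.] [436.1 213.3  47. ] 47.2 9.3 dir -71.5
blu [159. 240.] [418.8 270.1  47. ] 46.3 11.8 dir -72.8
rack [[571. 340.  45.]]
rack [[601. 230.  45.]]
rack [[410. 171.  45.]]
rack [[378. 282.  45.]]
nest depth [[ 496.2 -211.2   33.1]
 [ 444.5 -167.6   12.5]
 [ 612.4 -241.7    7.2]]
```

View pics/c1.png

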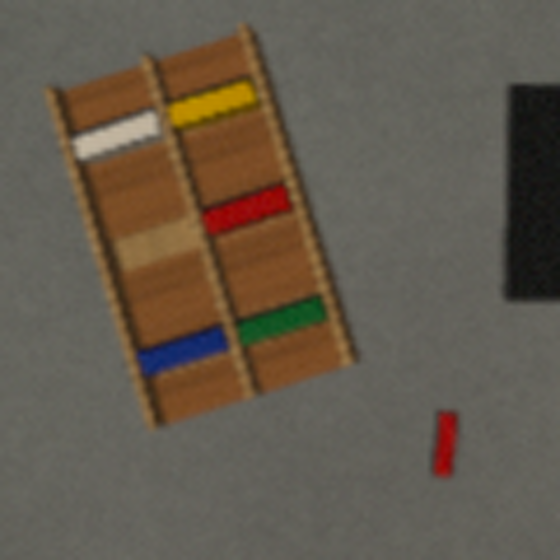

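The crop confirms it: the rack tile, at crop (247,208) / image (172,209), measures about 49 x 14.5 mm. The bench one, at (215,260), is only about 33 x 10 mm. So the rack tile is the one meant. Next I'll work out the move to put the wrist camera above the rack.

```bash
cat >> h.py <<'E'
def delta(p,ydir,s=None):
    "tool-frame shift and roll units to bring TCP to world p with tool y along ydir deg (mod 180)"
    s=s or env.state();R=Ro.from_euler('xyz',s['ee_rot'],degrees=True).as_matrix()
    d=R.T@(np.array(p,float)-s['ee_pos']);cur=np.degrees(np.arctan2(R[1,1],R[0,1]))
    a=(ydir-cur+90)%180-90
    print('delta',d.round(1),'roll',round(-a/5,2),'or',round(-(a-180*np.sign(a))/5,2),'q6',s['qpos'][5].round(1),'q1',s['qpos'][0].round(1))
E
python3 - <<'E'
from h import *
s=env.state();f=env.grab_frame('wrist');print(np.round(f['T_tool_cam'],3),f['fov_y'])
delta((480,230,213),16.7)
E
```

```text
[[  -0.      -0.967   -0.255   71.841]
 [   1.       0.      -0.       0.243]
 [   0.      -0.255    0.967 -171.345]
 [   0.       0.       0.       1.   ]] 67.2708786675184
delta [ 531.4 -605.1    1.1] roll -16.87 or 19.13 q6 -1.1 q1 -68.8
```

Request:
{"op": "arm_command", "data": {
  "rows": [
    {"delta_pos":[531,-605,0],"roll":-16.9,"jaw":55},
    {"delta_pos":[531,-605,0],"roll":-16.9,"jaw":55},
    {"delta_pos":[531,-605,0],"roll":-16.9,"jaw":55},
    {"delta_pos":[531,-605,0],"roll":-16.9,"jaw":55},
    {"delta_pos":[531,-605,0],"roll":-16.9,"jaw":55},
    {"delta_pos":[531,-605,0],"roll":-16.9,"jaw":55},
    {"delta_pos":[531,-605,0],"roll":-16.9,"jaw":55},
    {"delta_pos":[531,-605,0],"roll":-16.9,"jaw":55},
    {"delta_pos":[531,-605,0],"roll":-16.9,"jaw":55},
    {"delta_pos":[531,-605,0],"roll":-16.9,"jaw":55},
    {"delta_pos":[531,-605,0],"roll":-16.9,"jaw":55},
    {"delta_pos":[531,-605,0],"roll":-16.9,"jaw":55},
    {"delta_pos":[531,-605,0],"roll":-16.9,"jaw":55},
    {"delta_pos":[531,-605,0],"roll":-16.9,"jaw":55},
    {"delta_pos":[531,-605,0],"roll":-16.9,"jaw":55},
    {"delta_pos":[531,-605,0],"roll":-16.9,"jaw":55},
    {"delta_pos":[531,-605,0],"roll":-16.9,"jaw":55},
    {"delta_pos":[531,-605,0],"roll":-16.9,"jaw":55},
    {"delta_pos":[531,-605,0],"roll":-16.9,"jaw":55},
    {"delta_pos":[531,-605,0],"roll":-16.9,"jaw":55}
  ]
}}

```text
time_s: 1.92
ee_pos: [481.2, 234.6, 213.5]
ee_rot: [179.9, -0.1, 107.0]
force: [0.6, 0.1, 0.1]
gripper_width: 50.1
gripper_force: 0.0
```

```bash
cat >> h.py <<'E'
def wrist(name):
    s=env.state();f=env.grab_frame('wrist');cv2.imwrite(f'pics/{name}.png',f['img']);return s,f
def rect(mask):
    c=max(cv2.findContours(mask.astype(np.uint8),0,1)[0],key=cv2.contourArea);return cv2.boxPoints(cv2.minAreaRect(c))
def hsv(f,h0,h1,s0=150,v0=60):
    h=cv2.cvtColor(f['img'],cv2.COLOR_BGR2HSV);H=h[...,0].astype(int)
    a=(H>=h0)&(H<=h1) if h0<h1 else (H>=h0)|(H<=h1)
    return a&(h[...,1]>=s0)&(h[...,2]>=v0)
E
python3 - <<'E'
from h import *
s,f=wrist('w1');print(s['ee_pos'].round(1),s['ee_rot'].round(2))
b=rect(hsv(f,174,6));print(b.round(1));w=onplane(f,b,47,s);print(w.round(1),w.mean(0).round(1))
print('depth z',bydepth(f,[b.mean(0)],s).round(1))
E
```

```text
[481.2 234.6 213.5] [ 1.7988e+02 -1.2000e-01  1.0703e+02]
[[262.6 162. ]
 [274.5 161.6]
 [276.  202.7]
 [264.1 203.1]]
[[484.3 256.6  47. ]
 [497.5 261.2  47. ]
 [514.8 213.7  47. ]
 [501.1 209.   47. ]] [499.4 235.1  47. ]
depth z [[499.2 235.7  47.8]]
```

View pics/w1.png

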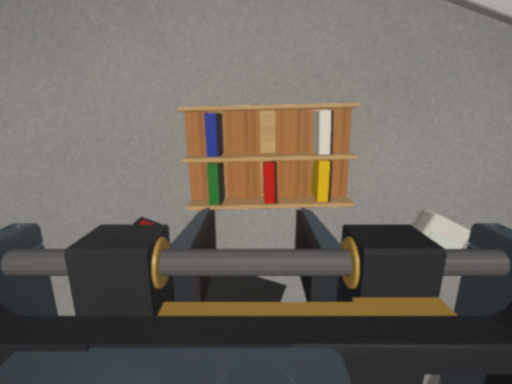

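The wrist view shows the red tile at (269,182), standing between green (215,182) and yellow (321,180). I'll read a profile across it to find the black rim side, and the neighbours' profiles too.

Run:
```python
from h import *
s=env.state();f=env.grab_frame('wrist')
for r in(175,190):print(r,[tuple(int(v) for v in f['img'][r,c]) for c in range(256,286)])
print('yel',[tuple(int(v) for v in f['img'][178,c]) for c in range(308,336)])
g=env.grab_frame('side')
cv2.imwrite('pics/s2.png',cv2.resize(g['img'][225:345,130:330],(800,480),interpolation=2))
```

```text
175 [(63, 105, 155), (64, 108, 160), (66, 111, 164), (67, 113, 165), (74, 120, 166), (84, 129, 169), (78, 117, 163), (51, 77, 160), (35, 46, 173), (28, 39, 179), (28, 39, 181), (32, 42, 183), (28, 37, 181), (32, 39, 182), (29, 39, 181), (28, 38, 182), (28, 38, 181), (31, 41, 175), (34, 41, 150), (38, 48, 100), (46, 67, 98), (57, 94, 137), (64, 107, 158), (62, 108, 161), (60, 105, 158), (63, 105, 157), (64, 107, 158), (65, 110, 161), (65, 110, 162), (68, 113, 165)]
190 [(63, 103, 152), (62, 105, 156), (65, 110, 162), (66, 111, 164), (72, 115, 164), (77, 119, 161), (77, 115, 156), (61, 90, 148), (41, 57, 158), (31, 40, 176), (27, 33, 180), (31, 38, 181), (29, 36, 181), (30, 39, 181), (29, 37, 180), (26, 35, 180), (29, 36, 180), (30, 36, 175), (35, 42, 153), (37, 44, 97), (44, 59, 86), (55, 86, 129), (62, 104, 156), (63, 107, 160), (62, 105, 157), (64, 106, 157), (64, 106, 158), (64, 108, 161), (66, 109, 162), (67, 111, 164)]
yel [(68, 112, 164), (67, 113, 165), (69, 114, 163), (58, 111, 152), (34, 103, 135), (26, 102, 131), (29, 101, 129), (28, 101, 131), (22, 99, 128), (25, 109, 139), (30, 139, 173), (31, 163, 200), (34, 171, 208), (32, 172, 209), (32, 172, 209), (34, 172, 209), (33, 172, 209), (31, 172, 209), (31, 172, 209), (36, 169, 205), (28, 146, 181), (38, 100, 128), (39, 60, 80), (51, 76, 109), (60, 97, 142), (64, 106, 157), (66, 109, 161), (66, 112, 164)]
```

View pics/s2.png

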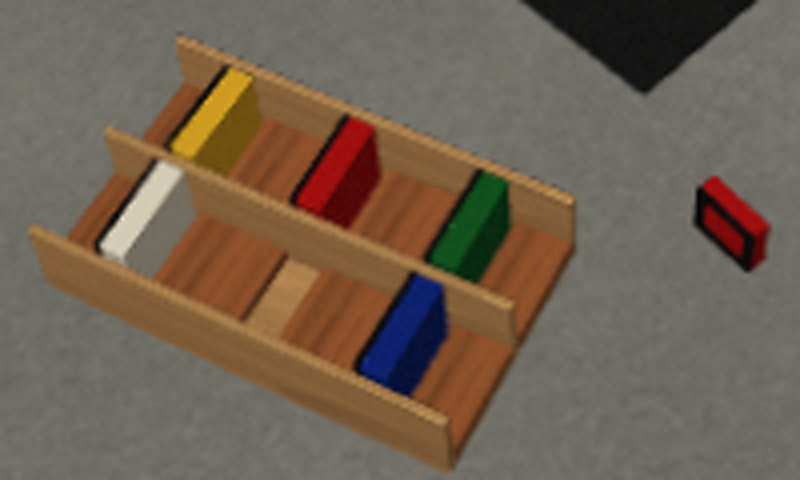

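The dark band is on the world +x side: crop (325,150), and the right edge at wrist column 275. So the glaze normal points at about +18.5° and the tile centre is near (501,235.6). Next is the grasp delta.

Run:
```python
from h import *
delta((501,235.6,38),18.5)
```

```text
delta [ -0.6  22.5 175.3] roll -0.31 or 35.69 q6 7.5 q1 24.4
```

Request:
{"op": "arm_command", "data": {
  "rows": [
    {"delta_pos":[0,22,40],"roll":-0.3,"jaw":50},
    {"delta_pos":[0,22,80],"roll":-0.3,"jaw":50},
    {"delta_pos":[0,22,115],"roll":-0.3,"jaw":50},
    {"delta_pos":[0,22,140],"roll":-0.3,"jaw":50},
    {"delta_pos":[0,22,155],"roll":-0.3,"jaw":50},
    {"delta_pos":[0,22,166],"roll":-0.3,"jaw":50},
    {"delta_pos":[0,22,172],"roll":-0.3,"jaw":50},
    {"delta_pos":[0,22,175],"roll":-0.3,"jaw":50},
    {"delta_pos":[0,22,175],"roll":-0.3,"jaw":50}
  ]
}}

```text
time_s: 2.82
ee_pos: [500.7, 234.8, 39.0]
ee_rot: [-180.0, 0.0, 108.3]
force: [-0.2, 0.4, 0.8]
gripper_width: 45.9
gripper_force: 0.0
```

Request:
{"op": "arm_command", "data": {
  "rows": [
    {"delta_pos":[0,0,0],"roll":0,"jaw":30},
    {"delta_pos":[0,0,0],"roll":0,"jaw":22},
    {"delta_pos":[0,0,0],"roll":0,"jaw":14},
    {"delta_pos":[0,0,0],"roll":0,"jaw":8},
    {"delta_pos":[0,0,0],"roll":0,"jaw":8},
    {"delta_pos":[0,0,0],"roll":0,"jaw":8},
    {"delta_pos":[0,0,0],"roll":0,"jaw":8},
    {"delta_pos":[0,0,0],"roll":0,"jaw":8}
  ],
  "squeeze": 15
}}

```text
time_s: 3.48
ee_pos: [501.0, 236.0, 39.3]
ee_rot: [180.0, 0.0, 108.3]
force: [-0.9, 0.2, 4.0]
gripper_width: 15.9
gripper_force: 15.0
```

Request:
{"op": "arm_command", "data": {
  "rows": [
    {"delta_pos":[0,0,-5],"roll":0,"jaw":8},
    {"delta_pos":[0,0,-15],"roll":0,"jaw":8},
    {"delta_pos":[0,0,-35],"roll":0,"jaw":8},
    {"delta_pos":[0,0,-60],"roll":0,"jaw":8},
    {"delta_pos":[0,0,-75],"roll":0,"jaw":8},
    {"delta_pos":[0,0,-80],"roll":0,"jaw":8},
    {"delta_pos":[0,0,-80],"roll":0,"jaw":8}
  ]
}}

```text
time_s: 4.07
ee_pos: [501.7, 236.2, 120.6]
ee_rot: [179.8, -0.0, 108.3]
force: [-0.4, -0.2, -1.6]
gripper_width: 15.7
gripper_force: 14.9
```

Run:
```python
from h import *
s=env.state();print(s['gripper_width'],s['gripper_force'])
f=env.grab_frame('top')
h=cv2.cvtColor(f['img'],cv2.COLOR_BGR2HSV)
m=(h[...,2]<45);m[:,:222]=0;m[:,282:]=0;m[:175]=0;m[235:]=0
b=rect(m);w=onplane(f,b,4);e=w[1]-w[0];print('mat',w.mean(0).round(1),np.degrees(np.arctan2(e[1],e[0])).round(1),np.linalg.norm(e))
m=(h[...,2]<45);m[:,:300]=0;m[:,370:]=0;m[:175]=0;m[245:]=0
b=rect(m);w=onplane(f,b,12);print('blackpad',w.round(0))
for p in[(323,145),(390,157),(377,245),(306,230)]:print('plate',onplane(f,[p],12).round(0))
m=(h[...,2]>150);m[:,:320]=0;m[:,355:]=0;m[:195]=0;m[228:]=0
b=rect(m);w=onplane(f,b,40);print(w.round(1),w.mean(0).round(1))
for q in(w[1]-w[0],w[2]-w[1]):print(np.linalg.norm(q),np.degrees(np.arctan2(q[1],q[0])))
delta((496,-212,200),-10)
```

```text
15.657746907280217 14.947623163461685
mat [511.6  22.    4. ] -1.3 126.57942467086922
blackpad [[ 449. -134.   12.]
 [ 573. -164.   12.]
 [ 544. -290.   12.]
 [ 421. -259.   12.]]
plate [[ 682. -180.   12.]]
plate [[ 649. -369.   12.]]
plate [[ 403. -325.   12.]]
plate [[ 445. -129.   12.]]
[[ 484.5 -182.1   40. ]
 [ 517.7 -191.    40. ]
 [ 506.8 -234.5   40. ]
 [ 473.7 -225.5   40. ]] [ 495.7 -208.3   40. ]
34.326625171889276 -14.979846944185441
44.808480336484415 -103.98809678323016
delta [-423.6 -145.4  -80.8] roll 5.67 or -30.33 q6 5.7 q1 24.0
```

Request:
{"op": "arm_command", "data": {
  "rows": [
    {"delta_pos":[-30,-6,0],"roll":0.6,"jaw":8},
    {"delta_pos":[-65,-14,0],"roll":1.5,"jaw":8},
    {"delta_pos":[-102,-22,0],"roll":2.4,"jaw":8},
    {"delta_pos":[-140,-30,0],"roll":3.3,"jaw":8},
    {"delta_pos":[-175,-37,10],"roll":3.67,"jaw":8},
    {"delta_pos":[-198,-42,25],"roll":3.67,"jaw":8},
    {"delta_pos":[-208,-44,45],"roll":3.67,"jaw":8},
    {"delta_pos":[-211,-44,60],"roll":3.67,"jaw":8},
    {"delta_pos":[-211,-44,70],"roll":3.67,"jaw":8},
    {"delta_pos":[-211,-44,75],"roll":3.67,"jaw":8},
    {"delta_pos":[-211,-44,78],"roll":3.67,"jaw":8},
    {"delta_pos":[-211,-44,80],"roll":3.67,"jaw":8},
    {"delta_pos":[-211,-44,80],"roll":3.67,"jaw":8},
    {"delta_pos":[-211,-44,80],"roll":3.67,"jaw":8}
  ]
}}

```text
time_s: 5.28
ee_pos: [525.9, 22.2, 39.5]
ee_rot: [179.9, 0.0, 90.0]
force: [0.6, -0.1, -1.0]
gripper_width: 16.0
gripper_force: 14.9
```

Run:
```python
from h import *
s=env.state();print(s['force'],s['ee_pos'],s['gripper_width'])
g=env.grab_frame('side')
cv2.imwrite('pics/s3.png',cv2.resize(g['img'][130:260,200:400],(800,520),interpolation=2))
```

```text
[ 0.6392717  -0.13010983 -1.04735204] [525.86501462  22.24275228  39.49597057] 16.04861174757183
```

View pics/s3.png

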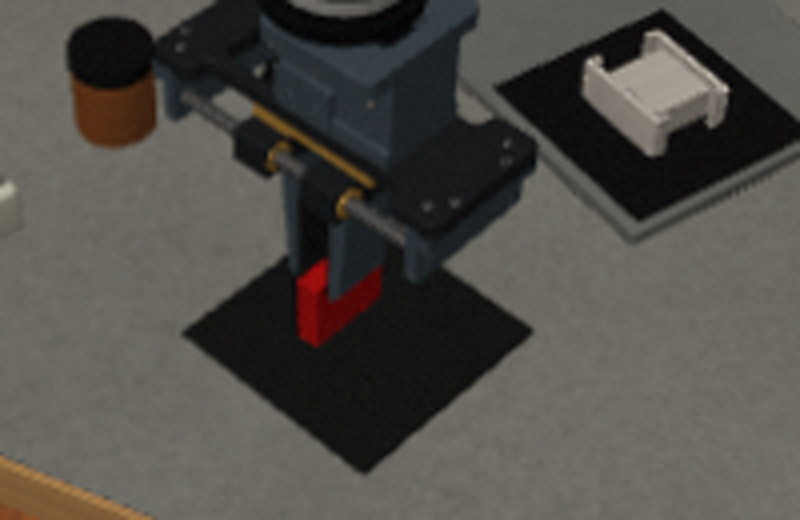

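The crop shows the tile upright just above the mat, with its base near (315,340), and the nest at (655,90). I'll lower until it touches, then release.

Request:
{"op": "arm_command", "data": {
  "rows": [
    {"delta_pos":[0,0,0.6],"roll":0,"jaw":8},
    {"delta_pos":[0,0,1.2],"roll":0,"jaw":8},
    {"delta_pos":[0,0,1.2],"roll":0,"jaw":8},
    {"delta_pos":[0,0,1.2],"roll":0,"jaw":8}
  ]
}}

```text
time_s: 5.67
ee_pos: [525.8, 21.9, 38.3]
ee_rot: [179.9, -0.0, 90.0]
force: [-0.6, -0.0, 3.7]
gripper_width: 15.8
gripper_force: 15.0
```

Request:
{"op": "arm_command", "data": {
  "rows": [
    {"delta_pos":[0,0,0],"roll":0,"jaw":22},
    {"delta_pos":[0,0,0],"roll":0,"jaw":30},
    {"delta_pos":[0,0,0],"roll":0,"jaw":40},
    {"delta_pos":[0,0,0],"roll":0,"jaw":50},
    {"delta_pos":[0,0,-10],"roll":0,"jaw":60},
    {"delta_pos":[0,0,-35],"roll":0,"jaw":80},
    {"delta_pos":[0,0,-70],"roll":1.4,"jaw":88},
    {"delta_pos":[0,0,-100],"roll":2.8,"jaw":88},
    {"delta_pos":[0,0,-120],"roll":4.2,"jaw":88},
    {"delta_pos":[0,0,-120],"roll":6,"jaw":88},
    {"delta_pos":[0,0,-120],"roll":8,"jaw":88},
    {"delta_pos":[0,0,-120],"roll":10,"jaw":88},
    {"delta_pos":[0,0,-120],"roll":12,"jaw":88},
    {"delta_pos":[0,0,-120],"roll":14,"jaw":88},
    {"delta_pos":[0,0,-120],"roll":16,"jaw":88},
    {"delta_pos":[0,0,-120],"roll":18,"jaw":88},
    {"delta_pos":[0,0,-120],"roll":18,"jaw":88},
    {"delta_pos":[0,0,-120],"roll":18,"jaw":88},
    {"delta_pos":[0,0,-120],"roll":18,"jaw":88},
    {"delta_pos":[0,0,-120],"roll":18,"jaw":88}
  ]
}}

```text
time_s: 7.33
ee_pos: [525.4, 21.7, 158.4]
ee_rot: [180.0, -0.0, -0.1]
force: [-0.4, -0.1, -0.8]
gripper_width: 80.2
gripper_force: 0.0
```

Run:
```python
from h import *
s,f=wrist('w2');print(s['ee_pos'].round(1),s['ee_rot'].round(2),s['gripper_width'])
m=hsv(f,174,6,150,120);b=rect(m);print(b.round(1));w=onplane(f,b,46,s);print(w.round(1),w.mean(0).round(1));print(bydepth(f,[b.mean(0)],s).round(1))
```

```text
[525.4  21.7 158.4] [ 1.7999e+02 -3.0000e-02 -9.0000e-02] 80.20534601679816
[[231. 186.]
 [280. 186.]
 [280. 198.]
 [231. 198.]]
[[529.7  46.   46. ]
 [529.6  -3.5  46. ]
 [517.   -3.7  46. ]
 [517.1  46.3  46. ]] [523.3  21.3  46. ]
[[523.6  21.3  46.8]]
```

View pics/w2.png

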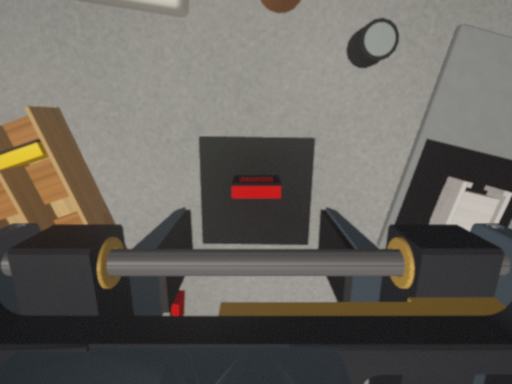

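The wrist view shows the tile standing on the mat: back band at (255,192), glaze towards image-up (+x), nest at (470,210). Now I'll grip its narrow ends lightly near the top, to pivot it onto its back.

Request:
{"op": "arm_command", "data": {
  "rows": [
    {"delta_pos":[0,0,35],"roll":0,"jaw":82},
    {"delta_pos":[0,0,70],"roll":0,"jaw":75},
    {"delta_pos":[0,0,100],"roll":0,"jaw":72},
    {"delta_pos":[0,0,115],"roll":0,"jaw":70},
    {"delta_pos":[0,0,122],"roll":0,"jaw":68},
    {"delta_pos":[0,0,124],"roll":0,"jaw":64},
    {"delta_pos":[0,0,124],"roll":0,"jaw":61},
    {"delta_pos":[0,0,124],"roll":0,"jaw":58},
    {"delta_pos":[0,0,124],"roll":0,"jaw":55},
    {"delta_pos":[0,0,124],"roll":0,"jaw":52},
    {"delta_pos":[0,0,124],"roll":0,"jaw":48},
    {"delta_pos":[0,0,124],"roll":0,"jaw":48}
  ],
  "squeeze": 3.5
}}

```text
time_s: 8.38
ee_pos: [526.6, 21.6, 35.1]
ee_rot: [180.0, -0.2, -0.0]
force: [0.3, 0.0, 6.6]
gripper_width: 49.7
gripper_force: 3.5
```

Request:
{"op": "arm_command", "data": {
  "rows": [
    {"delta_pos":[-1.2,0,0.2],"roll":0,"jaw":48},
    {"delta_pos":[-2.5,0,0.0],"roll":0,"jaw":48},
    {"delta_pos":[-5.1,0,-0.3],"roll":0,"jaw":48},
    {"delta_pos":[-7.7,0,-0.4],"roll":0,"jaw":48},
    {"delta_pos":[-10.2,0,-0.3],"roll":0,"jaw":48},
    {"delta_pos":[-12.8,0,-0.1],"roll":0,"jaw":48},
    {"delta_pos":[-15.3,0,0.3],"roll":0,"jaw":48},
    {"delta_pos":[-17.8,0,0.9],"roll":0,"jaw":48},
    {"delta_pos":[-17.8,0,0.9],"roll":0,"jaw":48}
  ]
}}

```text
time_s: 9.13
ee_pos: [506.4, 21.8, 32.4]
ee_rot: [180.0, 0.1, -0.0]
force: [0.1, -0.4, 0.9]
gripper_width: 50.2
gripper_force: 3.5
```

Run:
```python
from h import *
s=env.state();print(s['force'],s['ee_pos'],s['gripper_width'])
g=env.grab_frame('side');f=env.grab_frame('wrist')
a=cv2.resize(g['img'][165:245,240:340],(500,400),interpolation=2)
b=cv2.resize(f['img'][140:260,180:330],(500,400),interpolation=2)
cv2.imwrite('pics/s4.png',np.vstack([a,b])[:, :][:800] if 0 else cv2.resize(np.hstack([a,b]),(800,320)))
```

```text
[ 0.06745306 -0.37330692  0.91744666] [506.37216932  21.76613919  32.35690133] 50.21803311702391
```

View pics/s4.png

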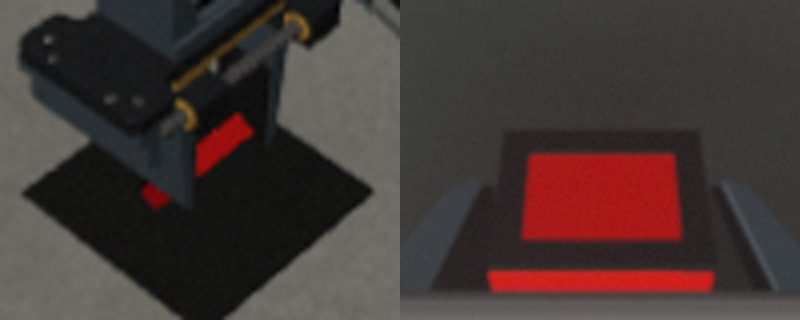

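The view shows the tile tilting as planned: glaze, in its black rim, is at right (600,195) facing up. I'll continue the arc.

Request:
{"op": "arm_command", "data": {
  "rows": [
    {"delta_pos":[-2.5,0,0.8],"roll":0,"jaw":48},
    {"delta_pos":[-4.9,0,1.8],"roll":0,"jaw":48},
    {"delta_pos":[-9.4,0,4.1],"roll":0,"jaw":48},
    {"delta_pos":[-13.7,0,7.1],"roll":0,"jaw":48},
    {"delta_pos":[-17.4,0,10.7],"roll":0,"jaw":48},
    {"delta_pos":[-20.6,0,14.7],"roll":0,"jaw":48},
    {"delta_pos":[-23.2,0,19.1],"roll":0,"jaw":48},
    {"delta_pos":[-25.2,0,23.5],"roll":0,"jaw":48},
    {"delta_pos":[-26.2,0,26],"roll":0,"jaw":48},
    {"delta_pos":[-26.2,0,26],"roll":0,"jaw":48},
    {"delta_pos":[-26.2,0,26],"roll":0,"jaw":48}
  ]
}}

```text
time_s: 10.15
ee_pos: [481.1, 21.7, 6.5]
ee_rot: [180.0, 0.1, -0.0]
force: [-0.6, -0.4, -0.5]
gripper_width: 49.8
gripper_force: 3.5
```

Run:
```python
from h import *
s=env.state();print(s['force'],s['ee_pos'],s['gripper_width'])
s,f=wrist('w3')
m=hsv(f,174,6,120,90);b=rect(m);print(b.round(1));w=onplane(f,b,18,s);print(w.round(1),w.mean(0).round(1));print(bydepth(f,[b.mean(0)],s),[bydepth(f,[p],s).round(1) for p in b*.7+.3*b.mean(0)])
```

```text
[-0.57504649 -0.39598113 -0.49813414] [481.067583    21.73566545   6.46700734] 49.764522198726134
[[223. 194.]
 [287. 194.]
 [287. 240.]
 [223. 240.]]
[[510.1  40.   18. ]
 [510.1   3.4  18. ]
 [481.6   2.6  18. ]
 [481.6  40.9  18. ]] [495.8  21.7  18. ]
[[496.04987698  21.70634885  17.71302739]] [array([[505.9,  34.7,  17.6]]), array([[506. ,   8.8,  17.9]]), array([[486.2,   8.4,  18.4]]), array([[486.5,  34.9,  19.2]])]
```

Glaze lies level at z≈18 mm, centred at (496, 21.7). Now I'll regrip at its middle with a firmer squeeze and lift.

Request:
{"op": "arm_command", "data": {
  "rows": [
    {"delta_pos":[0,0,0],"roll":0,"jaw":57},
    {"delta_pos":[0,0,0],"roll":0,"jaw":61},
    {"delta_pos":[0,0,0],"roll":0,"jaw":63},
    {"delta_pos":[5,0,0],"roll":0,"jaw":63},
    {"delta_pos":[11,0,0.5],"roll":0,"jaw":63},
    {"delta_pos":[15,0,0.8],"roll":0,"jaw":63},
    {"delta_pos":[15,0,0.8],"roll":0,"jaw":63},
    {"delta_pos":[15,0,0.8],"roll":0,"jaw":60},
    {"delta_pos":[15,0,0.8],"roll":0,"jaw":57},
    {"delta_pos":[15,0,0.8],"roll":0,"jaw":54},
    {"delta_pos":[15,0,0.8],"roll":0,"jaw":48},
    {"delta_pos":[15,0,0.8],"roll":0,"jaw":48},
    {"delta_pos":[15,0,0.8],"roll":0,"jaw":48},
    {"delta_pos":[15,0,-2],"roll":0,"jaw":48},
    {"delta_pos":[15,0,-20],"roll":0,"jaw":48},
    {"delta_pos":[15,0,-50],"roll":0,"jaw":48},
    {"delta_pos":[15,0,-85],"roll":0,"jaw":48},
    {"delta_pos":[15,0,-110],"roll":0,"jaw":48},
    {"delta_pos":[15,0,-120],"roll":0,"jaw":48},
    {"delta_pos":[15,0,-120],"roll":0,"jaw":48}
  ],
  "squeeze": 20
}}

```text
time_s: 11.87
ee_pos: [498.0, 21.8, 129.2]
ee_rot: [-180.0, -0.3, -0.0]
force: [-0.6, -0.0, -0.4]
gripper_width: 49.4
gripper_force: 20.0
```

Run:
```python
from h import *
s=env.state();print(s['force'],s['ee_pos'],s['ee_rot'],s['gripper_width'])
s,f=wrist('w4')
m=hsv(f,174,6,120,90);b=rect(m);print(b.round(1))
R,o=pose(f,s);w=onplane(f,b,s['ee_pos'][2]+12.5,s);print((w-s['ee_pos']).round(1),(w.mean(0)-s['ee_pos']).round(1));print([(bydepth(f,[p],s)-s['ee_pos']).round(1) for p in b*.7+.3*b.mean(0)])
```

```text
[-0.60323349 -0.00942471 -0.44166863] [498.04187322  21.80742696 129.23372683] [-1.79997767e+02 -3.30110447e-01 -1.55601174e-02] 49.43067552232418
[[224. 219.]
 [287. 219.]
 [287. 249.]
 [224. 249.]]
[[ 14.1  18.1  12.5]
 [ 14.1 -18.7  12.5]
 [ -5.  -19.2  12.5]
 [ -5.   18.6  12.5]] [ 4.6 -0.3 12.5]
[array([[11.4, 12.6, 12.8]]), array([[ 11. , -13.3,  11.6]]), array([[ -1.9, -13.5,  12.8]]), array([[-1.6, 12.8, 13.4]])]
```

Request:
{"op": "arm_command", "data": {
  "rows": [
    {"delta_pos":[0,15,0],"roll":-0.7,"jaw":48},
    {"delta_pos":[-2,40,0],"roll":-2,"jaw":48},
    {"delta_pos":[-4,70,0],"roll":-3.4,"jaw":48},
    {"delta_pos":[-6,100,0],"roll":-4.8,"jaw":48},
    {"delta_pos":[-8,130,0],"roll":-6.2,"jaw":48},
    {"delta_pos":[-9,160,0],"roll":-7.6,"jaw":48},
    {"delta_pos":[-10,190,0],"roll":-9,"jaw":48},
    {"delta_pos":[-11,220,0],"roll":-10.4,"jaw":48},
    {"delta_pos":[-12,250,0],"roll":-11.8,"jaw":48},
    {"delta_pos":[-13,272,0],"roll":-13.2,"jaw":48},
    {"delta_pos":[-14,283,0],"roll":-14.4,"jaw":48},
    {"delta_pos":[-14,289,0],"roll":-15.4,"jaw":48},
    {"delta_pos":[-14,289,0],"roll":-15.4,"jaw":48},
    {"delta_pos":[-14,289,0],"roll":-15.4,"jaw":48},
    {"delta_pos":[-14,289,0],"roll":-15.4,"jaw":48}
  ]
}}

```text
time_s: 13.17
ee_pos: [481.6, -266.3, 125.4]
ee_rot: [-179.8, -0.1, 76.9]
force: [0.5, -1.0, -1.5]
gripper_width: 49.7
gripper_force: 20.0
```

Run:
```python
from h import *
s,f=wrist('w5');print(s['force'],s['ee_pos'],s['ee_rot'],s['gripper_width'])
h=cv2.cvtColor(f['img'],cv2.COLOR_BGR2HSV);m=(h[...,1]<50)&(h[...,2]>110)
for c in cv2.findContours(m.astype(np.uint8),0,1)[0]:
    if cv2.contourArea(c)>300: print(cv2.boundingRect(c),cv2.minAreaRect(c))
```

```text
[ 0.50738892 -1.04260411 -1.46587591] [ 481.6116067  -266.30840887  125.4137208 ] [-1.79837371e+02 -6.17512069e-02  7.68912152e+01] 49.67288805361656
(438, 276, 23, 36) ((447.9693298339844, 291.8594665527344), (18.016040802001953, 35.6921501159668), 10.885526657104492)
(205, 275, 101, 27) ((255.0, 288.0), (26.0, 100.0), 90.0)
(51, 275, 25, 41) ((62.76856994628906, 295.4502868652344), (42.53605270385742, 18.245344161987305), 79.50852966308594)
(445, 256, 64, 15) ((476.5, 263.0), (14.0, 63.0), 90.0)
(160, 253, 191, 19) ((255.0, 262.0), (18.0, 190.0), 90.0)
(2, 253, 65, 18) ((34.0, 261.5), (17.0, 64.0), 90.0)
(0, 0, 512, 249) ((255.5, 124.0), (248.0, 511.0), 90.0)
```

View pics/w5.png

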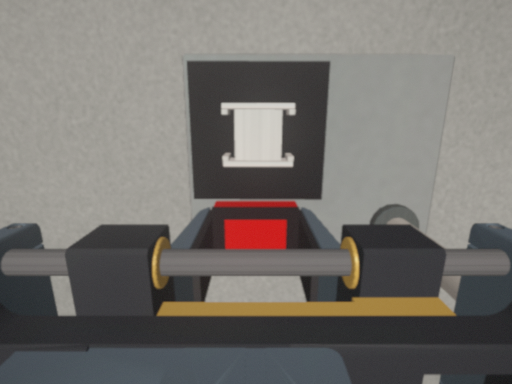

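The nest is centred near (258,134), with its walls at rows 106 and 160 and its floor at columns 234–283. The held tile shows at (256,225), square to it. Now I'll measure.

Run:
```python
from h import *
import time
s=env.state();f=env.grab_frame('wrist')
h=cv2.cvtColor(f['img'],cv2.COLOR_BGR2HSV);v=h[...,2].astype(int)
roi=np.zeros(v.shape,bool);roi[90:185,205:315]=1
m=roi&(v>130)&(h[...,1]<50);b=rect(cv2.morphologyEx(m.astype(np.uint8),2,np.ones((2,2))));print('blob',b.round(1),m.sum())
w=onplane(f,b,40,s);print(w.round(1),w.mean(0).round(2))
for e in(w[1]-w[0],w[2]-w[1]):print(np.linalg.norm(e).round(1),np.degrees(np.arctan2(e[1],e[0])).round(2))
# floor columns at mid rows -> z 34 ; wall inner rows along the centre columns
mr=m[122:146];cols=np.where(mr.mean(0)>.5)[0];print('floor cols',cols.min(),cols.max()+1)
q=onplane(f,[((cols.min()+cols.max())/2,134)],34,s);print('floor mid',q.round(1))
print('col profile',[int(x) for x in v[98:172,258]])
print('floor z',[bydepth(f,[p],s)[0].round(1) for p in((250,134),(268,134),(258,106),(258,161))])
mm=hsv(f,174,6,120,90);mm[:205]=0
mm[:215]=0;g=rect(mm);ww=onplane(f,g,s['ee_pos'][2]+12.5,s)
R=Ro.from_euler('xyz',s['ee_rot'],degrees=True).as_matrix();print('glaze tool',((ww-s['ee_pos'])@R).round(1),g.round(0))
print(s['ee_pos'],s['ee_rot'])
```

```text
blob [[222. 103.]
 [295. 103.]
 [295. 167.]
 [222. 167.]] 3600
[[ 473.2 -179.1   40. ]
 [ 533.8 -193.2   40. ]
 [ 523.2 -247.3   40. ]
 [ 459.2 -232.4   40. ]] [ 497.35 -212.99   40.  ]
62.2 -13.07
55.1 -101.07
floor cols 234 282
floor mid [[ 496.8 -211.6   34. ]]
col profile [66, 65, 67, 72, 127, 190, 208, 210, 213, 210, 192, 189, 198, 203, 204, 204, 204, 205, 204, 205, 205, 205, 204, 205, 206, 205, 205, 206, 206, 206, 205, 206, 206, 206, 206, 206, 206, 205, 206, 206, 206, 207, 207, 206, 207, 207, 207, 207, 207, 208, 208, 207, 208, 207, 207, 208, 207, 208, 207, 207, 207, 207, 199, 198, 205, 210, 213, 209, 174, 112, 72, 62, 62, 63]
floor z [array([ 490.3, -210. ,   34.4]), array([ 506. , -213.7,   34.1]), array([ 502.5, -188.4,   40.4]), array([ 492. , -234.5,   40.1])]
glaze tool [[ 13.9 -17.9 -12.5]
 [ 13.9  18.8 -12.5]
 [ -5.1  19.4 -12.5]
 [ -5.2 -18.4 -12.5]] [[224. 219.]
 [287. 219.]
 [287. 249.]
 [224. 249.]]
[ 481.88832514 -266.30667795  125.8420772 ] [-1.79885991e+02 -4.26117478e-02  7.69365505e+01]
```

Run:
```python
from h import *
P=[]
for i in range(4):
    s=env.state();f=env.grab_frame('wrist');P.append(np.r_[s['ee_pos'],s['ee_rot'][2]])
    if i==0: S,F=s,f
P=np.array(P);print(P.round(2));S['ee_pos']=P[:,:3].mean(0)
R=Ro.from_euler('xyz',S['ee_rot'],degrees=True).as_matrix()
h=cv2.cvtColor(F['img'],cv2.COLOR_BGR2HSV);v=h[...,2].astype(float)
def edge(p,lev=140): # subpixel crossings
    i=np.where(np.diff((p>lev).astype(int))!=0)[0];return i+(lev-p[i])/(p[i+1]-p[i])
far=[];near=[];lw=[];rw=[];fl=[]
for c in range(240,278,4):
    e=edge(v[92:180,c])+92;far.append((c,e[0]));near.append((c,e[-1]-0.5))
for r in(104,105,106): e=edge(v[r,205:315])+205;lw+=[((e[0]+e[-1])/2,r)]
for r in(163,164): e=edge(v[r,205:315])+205;rw+=[((e[0]+e[-1])/2,r)]
for r in range(122,146,4): e=edge(v[r,205:315])+205;fl+=[((e[0]+e[-1])/2,r)]
T=lambda px,z:((onplane(F,px,z,S)-S['ee_pos'])@R)
a,b=T(far,40),T(near,40)
print('x far/near/mid',a[:,0].mean(),b[:,0].mean(),(a[:,0].mean()+b[:,0].mean())/2,'slope deg',np.degrees(np.polyfit(a[:,1],a[:,0],1)[0]),np.degrees(np.polyfit(b[:,1],b[:,0],1)[0]))
print('y walls far,near',T(lw,40)[:,1],T(rw,40)[:,1],'floor',T(fl,34)[:,1])
```

```text
[[ 482.06 -266.39  126.19   76.96]
 [ 482.25 -266.45  126.46   76.98]
 [ 482.35 -266.58  126.68   76.99]
 [ 482.42 -266.7   126.82   76.99]]
x far/near/mid 83.61022990791257 28.63888418097316 56.12455704444287 slope deg -0.0983499909579302 -0.3597266468502641
y walls far,near [2.1770531  2.19763528 2.19531204] [1.82038428 1.81127499] floor [2.01090324 2.14425221 2.04213162 2.0276928  1.96740398 1.93750381]
```

Request:
{"op": "arm_command", "data": {
  "rows": [
    {"delta_pos":[0,0,30],"roll":0,"jaw":48},
    {"delta_pos":[0,0,30],"roll":0,"jaw":48},
    {"delta_pos":[0,0,30],"roll":0,"jaw":48},
    {"delta_pos":[0,0,30],"roll":0,"jaw":48},
    {"delta_pos":[0,0,30],"roll":0,"jaw":48},
    {"delta_pos":[0,0,30],"roll":0,"jaw":48},
    {"delta_pos":[0,0,30],"roll":0,"jaw":48},
    {"delta_pos":[0,0,30],"roll":0,"jaw":48}
  ]
}}

```text
time_s: 14.13
ee_pos: [482.6, -267.4, 97.4]
ee_rot: [179.9, 0.0, 77.0]
force: [0.6, 0.7, -0.8]
gripper_width: 50.2
gripper_force: 20.0
```

Run:
```python
from h import *
S=env.state();F=env.grab_frame('wrist');s2=env.state();print(S['ee_pos'].round(2),s2['ee_pos'].round(2),S['ee_rot'].round(2),S['qvel'].round(3))
R=Ro.from_euler('xyz',S['ee_rot'],degrees=True).as_matrix()
h=cv2.cvtColor(F['img'],cv2.COLOR_BGR2HSV);v=h[...,2].astype(float)
def edge(p,lev=140):
    i=np.where(np.diff((p>lev).astype(int))!=0)[0];return i+(lev-p[i])/(p[i+1]-p[i])
m=(v>140)&(h[...,1]<50);m[:70]=0;m[190:]=0;m[:,:200]=0;m[:,320:]=0
ys,xs=np.where(m);print('bbox',xs.min(),xs.max(),ys.min(),ys.max())
mc=int((xs.min()+xs.max())/2)
far=[];near=[];lw=[]
for c in range(mc-20,mc+20,4):
    e=edge(v[ys.min()-6:ys.max()+8,c])+ys.min()-6;far.append((c,e[0]));near.append((c,e[-1]-0.5))
fl=[]
ymid=int((ys.min()+ys.max())/2)
for r in range(ymid-12,ymid+13,4): e=edge(v[r,205:315])+205;fl+=[((e[0]+e[-1])/2,r)]
T=lambda px,z:((onplane(F,px,z,S)-S['ee_pos'])@R)
a,b=T(far,40),T(near,40)
print(a[:,0].mean(),b[:,0].mean(),'x mid',(a[:,0].mean()+b[:,0].mean())/2,'slopes',np.degrees(np.polyfit(a[:,1],a[:,0],1)[0]),np.degrees(np.polyfit(b[:,1],b[:,0],1)[0]),'y',T(fl,34)[:,1].mean())
```

```text
[ 482.61 -267.41   97.44] [ 482.52 -267.36   97.3 ] [1.7994e+02 2.0000e-02 7.6980e+01] [-0.017  0.205  0.225  0.027 -0.065 -0.007]
bbox 215 298 100 171
84.43654804967885 29.554744828930154 x mid 56.9956464393045 slopes 0.08765672812762206 -0.2869070650150699 y 1.0985009127491707
```

Request:
{"op": "arm_command", "data": {
  "rows": [
    {"delta_pos":[20,0.7,0],"roll":0,"jaw":48},
    {"delta_pos":[42,0.7,0],"roll":0,"jaw":48},
    {"delta_pos":[54,0.7,10],"roll":0,"jaw":48},
    {"delta_pos":[56.8,0.7,25],"roll":0,"jaw":48},
    {"delta_pos":[56.8,0.7,38],"roll":0,"jaw":48},
    {"delta_pos":[56.8,0.7,46],"roll":0,"jaw":48},
    {"delta_pos":[56.8,0.7,48],"roll":0,"jaw":48},
    {"delta_pos":[56.8,0.7,48],"roll":0,"jaw":48},
    {"delta_pos":[56.8,0.7,48],"roll":0,"jaw":48},
    {"delta_pos":[56.8,0.7,48],"roll":0,"jaw":48},
    {"delta_pos":[56.8,0.7,48],"roll":0,"jaw":48},
    {"delta_pos":[56.8,0.7,48],"roll":0,"jaw":48}
  ]
}}

```text
time_s: 15.18
ee_pos: [496.1, -212.3, 49.4]
ee_rot: [179.9, 0.0, 77.0]
force: [-0.0, 0.1, -0.3]
gripper_width: 49.7
gripper_force: 20.0
```

Request:
{"op": "arm_command", "data": {
  "rows": [
    {"delta_pos":[0,0,1.5],"roll":0,"jaw":48},
    {"delta_pos":[0,0,3],"roll":0,"jaw":48},
    {"delta_pos":[0,0,4.5],"roll":0,"jaw":48},
    {"delta_pos":[0,0,6],"roll":0,"jaw":48},
    {"delta_pos":[0,0,7.5],"roll":0,"jaw":48},
    {"delta_pos":[0,0,9],"roll":0,"jaw":48},
    {"delta_pos":[0,0,9],"roll":0,"jaw":48},
    {"delta_pos":[0,0,9],"roll":0,"jaw":48},
    {"delta_pos":[0,0,9],"roll":0,"jaw":48}
  ]
}}

```text
time_s: 15.93
ee_pos: [495.9, -212.1, 39.8]
ee_rot: [180.0, 0.0, 77.0]
force: [-0.4, 0.3, -1.1]
gripper_width: 49.9
gripper_force: 20.0
```

No contact force, and the back is already below the wall tops. I'll continue down.

Request:
{"op": "arm_command", "data": {
  "rows": [
    {"delta_pos":[0,0,1],"roll":0,"jaw":48},
    {"delta_pos":[0,0,2],"roll":0,"jaw":48},
    {"delta_pos":[0,0,3],"roll":0,"jaw":48},
    {"delta_pos":[0,0,3.6],"roll":0,"jaw":48},
    {"delta_pos":[0,0,3.6],"roll":0,"jaw":48},
    {"delta_pos":[0,0,3.6],"roll":0,"jaw":48},
    {"delta_pos":[0,0,3.6],"roll":0,"jaw":48}
  ]
}}

```text
time_s: 16.52
ee_pos: [495.8, -212.1, 36.3]
ee_rot: [180.0, 0.0, 77.0]
force: [-0.4, 0.6, -1.3]
gripper_width: 49.9
gripper_force: 20.0
```

Run:
```python
from h import *
s=env.state();print(s['force'],s['torque'],s['ee_pos'],s['gripper_width'])
g=env.grab_frame('side');cv2.imwrite('pics/s6.png',cv2.resize(g['img'][100:200,310:430],(720,600),interpolation=2))
```

```text
[-0.39823576  0.60248506 -1.32316089] [-0.03729476 -0.10103076  0.00668119] [ 495.84121492 -212.06858737   36.26222119] 49.86577741100678
```

View pics/s6.png

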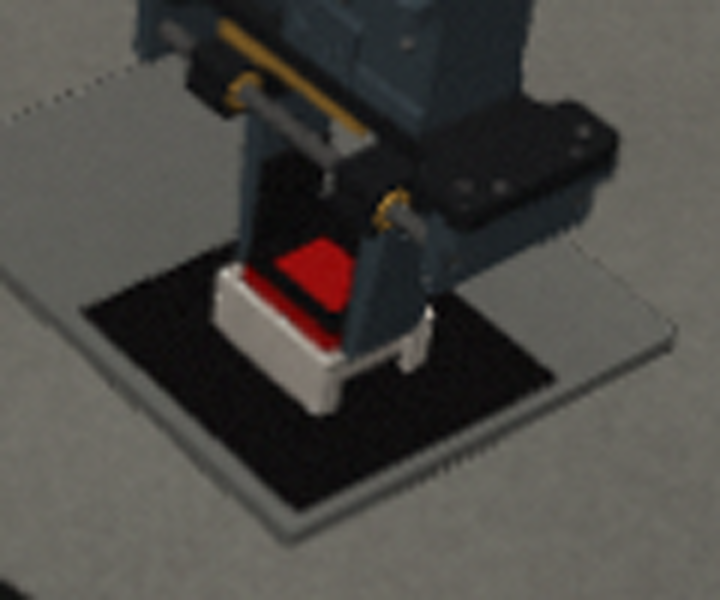

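The tile is in the pocket, glaze up at (320,270), with the fingers in the notches. I'll go slightly further to feel the floor, then release.

Request:
{"op": "arm_command", "data": {
  "rows": [
    {"delta_pos":[0,0,0.4],"roll":0,"jaw":48},
    {"delta_pos":[0,0,0.8],"roll":0,"jaw":48},
    {"delta_pos":[0,0,0.8],"roll":0,"jaw":48},
    {"delta_pos":[0,0,0.8],"roll":0,"jaw":48}
  ]
}}

```text
time_s: 16.9
ee_pos: [495.9, -212.1, 35.9]
ee_rot: [180.0, 0.0, 77.0]
force: [-1.9, 0.5, 4.8]
gripper_width: 49.6
gripper_force: 20.0
```

Floor contact felt (+5 N). Releasing and retreating now.

Request:
{"op": "arm_command", "data": {
  "rows": [
    {"delta_pos":[0,0,0],"roll":0,"jaw":57},
    {"delta_pos":[0,0,0],"roll":0,"jaw":62},
    {"delta_pos":[0,0,0],"roll":0,"jaw":66},
    {"delta_pos":[0,0,0],"roll":0,"jaw":66},
    {"delta_pos":[0,0,-5],"roll":0,"jaw":66},
    {"delta_pos":[0,0,-15],"roll":0,"jaw":68},
    {"delta_pos":[0,0,-35],"roll":0,"jaw":75},
    {"delta_pos":[0,0,-60],"roll":0,"jaw":80},
    {"delta_pos":[-25,0,-80],"roll":0,"jaw":80},
    {"delta_pos":[-50,0,-90],"roll":0,"jaw":80},
    {"delta_pos":[-57,0,-90],"roll":0,"jaw":80},
    {"delta_pos":[-57,0,-90],"roll":0,"jaw":80},
    {"delta_pos":[-57,0,-90],"roll":0,"jaw":80},
    {"delta_pos":[-57,0,-90],"roll":0,"jaw":80},
    {"delta_pos":[-57,0,-90],"roll":0,"jaw":80}
  ]
}}

```text
time_s: 18.15
ee_pos: [482.6, -266.3, 124.6]
ee_rot: [-179.9, -0.1, 77.0]
force: [0.0, -0.4, 0.0]
gripper_width: 73.1
gripper_force: 0.0
```

Run:
```python
from h import *
s,f=wrist('w7');print(s['ee_pos'].round(1))
m=hsv(f,174,6,120,90);m[185:]=0
n,l,st,c=cv2.connectedComponentsWithStats(m.astype(np.uint8));i=1+st[1:,4].argmax();b=rect(l==i)
w=onplane(f,b,48,s);print(b,w.round(1),'centre',w.mean(0).round(1))
print('z',[bydepth(f,[p],s)[0].round(1) for p in b*.7+.3*b.mean(0)])
cv2.imwrite('pics/w7c.png',cv2.resize(f['img'][85:195,190:330],(700,550),interpolation=2))
t=env.grab_frame('top');cv2.imwrite('pics/top9.png',t['img'])
for nme,a,bb in(('yel',20,35),('grn',45,80),('blu',105,130)):
    k=hsv(t,a,bb);k[:170]=0;k[260:]=0;k[:,:130]=0;k[:,200:]=0;print(nme,onplane(t,rect(k),47).mean(0).round(1))
```

```text
[ 482.6 -266.3  124.6]
[[234. 153.]
 [234. 118.]
 [279. 118.]
 [279. 153.]] [[ 474.4 -221.8   48. ]
 [ 481.4 -193.6   48. ]
 [ 517.9 -202.    48. ]
 [ 512.  -230.4   48. ]] centre [ 496.4 -211.9   48. ]
z [array([ 481.1, -218.7,   48.2]), array([ 485.9, -198.9,   48.8]), array([ 511.5, -204.8,   48.6]), array([ 507.3, -224.7,   48.4])]
yel [560.  255.3  47. ]
grn [435.2 213.9  47. ]
blu [418.8 270.1  47. ]
```

View pics/w7c.png

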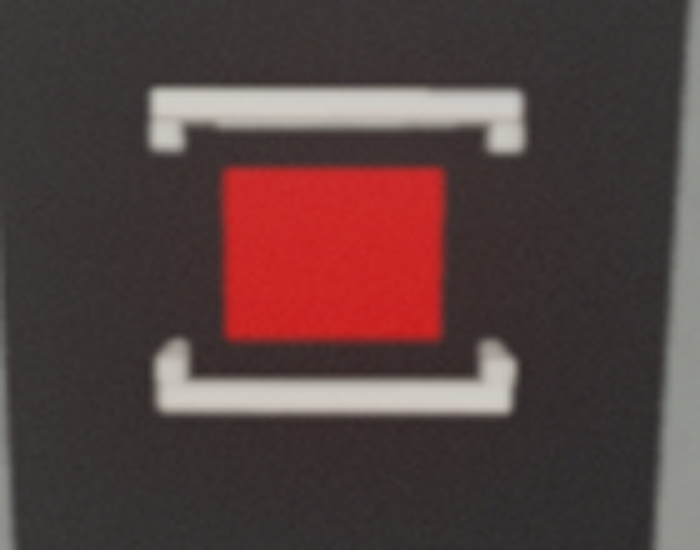

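The tile is seated square and centred in the pocket, with the glaze at crop (333,255), level at z≈48 mm (34+14). The arm is clear, and the other tiles I re-measured (yellow, green, blue) are within about 1 mm. Handing in.

```bash
python3 -c "
from workcell import env
print(env.job_done())"
```

```text
the job is handed in; nothing more can be done
None
```

The red reference tile is seated in the microscope nest, glazed side up, level and released, and the job was handed in at about 18 s; the hand-in call returned no verdict, and the white tile was not re-measured at the end.

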